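# Clamp an awl upright on the peening block

## Task

The blue-handled awl in the rack has its tang standing up through the brass washer, ready to be peened: stand it in the peening block, spike down through the hole in the steel bolster plate until the ferrule rests on the plate, and let go of it. Then pump the orange trigger of the one-hand clamp until its jaw closes on the handle, feeding the jaw with the trigger only and never pushing it by hand. Finish while holding: keep the trigger squeezed, so that the jaw presses the handle firmly and the awl stands upright, but gently enough not to crush the wood; leave all other things on the bench where they are.

Things in the scene. Friction and masses are not known exactly. Their poses are not given: they have to be found in the camera images.
- awl: The awl to clamp: loose, 0.1-0.2 kg, round about its z axis (up). Origin: centre of the underside of its brass ferrule (diameter 24, 10 mm high). Above it the blue handle, diameter 30, from 10 to 88 mm, then washer and tang stub to 96 mm. Below it the steel spike, diameter 8, 45 mm long, the last 17 mm tapered. Starts upright in one of the rack's three holes, ferrule on the rack's top.
- rack: Dark wooden rack, fixed, 200 x 70 x 55 mm (its x, y, z), origin at the centre of its underside; three holes (diameter 14, 50 mm deep) 60 mm apart along x in its top hold three awls of one size, in any order.
- block: Peening block, fixed; origin at bench height, z up. Wooden slab x -30 to 105, y -130 to 130, 48 mm high; steel bolster plate on it, 78 x 78 mm, top at 60 mm. A one-hand bar clamp lies bolted on it: bar along y over x = 0; jaws reach to +x on both sides of the hole; grip and trigger reach to -x past the slab's edge. Clamp parts lie 60 to 103 mm high. The fixed jaw's pad faces +y at y = -17.5 mm.
- bolster_hole (a point): Centre of the mouth of the hole in the bolster plate's top, 60 mm above the bench, at (60, 0) mm in the block's frame; axes as the block's. The hole is 14 mm wide, slightly chamfered, and clear right through. An awl centred in it is 2.5 mm from the fixed jaw's pad.
- grip_mid (a point): Middle of the clamp's fixed black pistol grip, 81 mm above the bench, at (-80, -78) mm in the block's frame; axes as the block's. The grip is 20 mm thick along y, 32 mm high, and runs along x from -27 to -137 mm. It is rigid: only the trigger travels, so the middle of the pair shifts 9 mm towards the grip in a full squeeze.
- trigger_mid (a point): Middle of the orange trigger, beside grip_mid, 81 mm above the bench. A bar 12 mm thick, 26 mm high, from x = -26 to -122 mm of the block. Squeezing moves this point 18 mm along the block's -y, towards the grip. Outside of grip to outside of trigger: 55 mm let go, 37 mm fully squeezed. The bench is clear beneath (about 65 mm of air).
- trigger_pull (a joint): Angle of the trigger, 0 let go to 0.20 rad fully squeezed; it springs back by itself. At trigger_mid (90 mm from its pivot) the spring takes 3 to 5 N and feeding the jaw about 4 N more: 10 N squeezes it fully while the jaw runs free. If the trigger stops well short of 0.20, the jaw is against something.
- trigger: The orange trigger as a body (origin at its hidden pivot in the clamp's housing).
- jaw_feed (a joint): Travel of the moving jaw, 0 fully back to 0.040 m; grows as it nears the fixed jaw (along the block's -y). A full squeeze feeds it 8 to 11 mm (a pawl on 5 mm teeth); a brake leaves it there when the trigger is let go, so several pumps are needed. It meets an awl centred in the hole at 0.034 and has it against the fixed pad at 0.0365; starts at 0 to 0.014.
- moving_jaw: Moving jaw on the bar's end, black, rubber pad 50 mm long, 36 mm high (origin: the block's, shifted by the feed). It presses properly only while the trigger is squeezed, about 1.6 N for each newton above 4.5 N at trigger_mid (12 N there give about 12, 22 N about 29, 35 N about 55). Under 8 N does not hold the awl; over 70 N crushes its handle.
- jaw_pad (a point): Centre of the moving jaw's pad face, 81 mm above the bench, facing the block's -y.
- awl_red: Finished awl with a red handle, in the rack; same size as the blue one. Leave alone.
- awl_pale: Finished awl with a pale wooden handle, in the rack. Leave alone.
- hammer: Cross-peen hammer, 300 mm, lying beyond the block. Leave alone.
- wax_tin: Flat yellow tin, diameter 64 mm, 26 mm high. Leave alone.
- rivet_jar: Glass jar with steel lid, diameter 56 mm, 75 mm high. Leave alone.
- file: File with a wooden handle, 310 mm, lying to the right. Leave alone.
- wire_brush: Wire brush, 220 mm, lying to the left. Leave alone.
- bar_stock: Square steel bar, 240 x 14 x 14 mm. Leave alone.
Not all that is in view belongs to the job. There is more than one size of the awl; the one meant has the size given above.

How it is judged:
On the way, in this order (a step that is already met when the one before it is completed fails the run):
1. the blue awl stands in the bolster hole, ferrule on the plate, let go (horizontal distance between awl and bolster_hole below 0.006 m and z of awl in the frame of bolster_hole below 0.004 m and angle between awl's own z axis and vertical below 0.08 rad and contact force between the fingers and awl below 0.3 N), for 0.3 s.
2. the moving jaw has been fed onto the awl's handle (contact force between moving_jaw and awl above 3 N), for 0.1 s.
At the end, for the whole second after the job is handed in: The blue awl stands upright (within 0.08 rad) in the bolster hole, its ferrule on the plate (within 4 mm) and within 6 mm of the hole's centre, not touched by the fingers; the moving jaw presses its handle with 8 to 70 N, and the fingers still squeeze the trigger (over 2 N) (all of step 1 and contact force between moving_jaw and awl between 8 and 70 N and contact force between the fingers and trigger above 2 N); the arm keeps its last pose, push and grip.
It fails at once if the jaw crushes the handle (over 70 N) (contact force between moving_jaw and awl above 70 N).
It fails at once if the moving jaw is pushed by the robot instead of fed by the trigger (contact force between any of the arm, the fingers and moving_jaw above 3 N).
It fails at once if another thing on the bench is shifted more than 30 mm (distance of any of awl_red, awl_pale, hammer, wax_tin, rivet_jar, file, wire_brush, bar_stock from where it was at the start of the episode above 0.03 m).
It also fails if it takes over 58 s, if anything falls off the work surface, if the arm or the gripper's body presses on something with over 40 N, if the wrist force passes 120 N, or if a joint passes its speed limit or range.

## Robot

A 7-joint arm with a two-finger parallel gripper is mounted at the origin on the work surface. World frame = base frame: x ahead of the robot, y to its left, z up, the work surface at z = 0. Lengths are in m, angles in rad, forces in N, time in s.
With the tool pointing down it reaches from about 0.4 to 0.925 m from the base axis. Payload 5.6 kg.
Tool frame: the origin (TCP) lies at the very end of the fingers, on their centre line; the grasp point (between the pads) lies 19 mm behind it; z points along the fingers, y is the direction in which the jaws open and shut (so a half turn about z gives the same grasp; the last joint's range is limited). The gripper opens to 85 mm and grips with 20 to 120 N. Pads are 22 mm wide; open, the fingers measure 114 mm over their backs; the gripper's body (76 mm by 85 mm) begins 54 mm behind the grasp point. The pads swing forward as they close: fully open they stand 13 mm farther back than shut.
Start: joints at [-1.252, 0.468, -0.012, 1.603, 0.006, 1.071, -0.056], TCP at [0.23, 0.608, 0.231] pointing down, gripper open.
Joint ranges: [-2.53, 2.53], [-0.31, 2.02], [-1.57, 1.55], [0.28, 2.44], [-1.29, 4.43], [0.15, 1.84], [-2.92, 2.92]. Speed limits (rad/s): [2.57, 2.57, 3.14, 3.14, 3.14, 3.14, 3.14].

## Interface

Orientations are given as a rotation vector (axis times angle).
In Python, from station import bot, effector, capture, sign_off, nets gives the robot as it stands. Calls block until the motion is done:
- bot.movep(position, orientation): joint-space move of the TCP to a pose.
- bot.move_linear(position, orientation=None, rate=0.15, f_stop=None): straight line of the TCP; orientation=None keeps the orientation; rate is the mean speed in m/s. With f_stop (N) it stops when the force on the tool has changed by that much, and returns True; else False.
- bot.set_joints(angles): joint-space move.
- effector.gripper_open() and effector.grasp(): open the fingers fully, or close them until they stop; the grip force is fixed at half the most.
- bot.pause(seconds).
- bot.inverse_kinematics(position, orientation): joint angles nearest the present ones, or None.
- capture(name): name is "scene" or "top"; returns a dict with "pixels" (420x560x3 uint8, red, green, blue), "z_map" (420x560 float32, m along the optical axis (not along the pixel's ray), 0 where there is no reading), "K" (3x3 intrinsics, pixels), "dist_coeffs" ([k1, k2, p1, p2, k3] as OpenCV has them; the pictures are not rectified), "world_from_camera" (4x4, takes a point from camera to world coordinates). Camera axes: x right, y down, z forward; pixel columns grow to the right and rows downward; lengths in m; the calibration is good to about 2 mm. A picture is of the moment at which its call begins.
A pose or a line that the arm cannot do raises bot.MotionError and nothing moves.
- sign_off(): hands the job in, once; it reports no verdict.
Trained networks look in a picture, given as the dict that the camera call returned (one of the last four; its "shot" number tells which), for a name from the list of things; names that differ only in an ending like _2 or _b are one class to them, and where a whole thing is asked for, a point or a joint stands for the part that bears it (a point fixed in the world has none). Each returns a list of dicts, best first, with "score" (0 to 1); they miss things now and then, are a little off and sometimes report something else, mostly with a low value. They report only what shows in the picture. A call takes as long as a camera call. They do not tell look-alikes from the thing itself.
- nets.recognise(picture, name): "xy" ([column, row] as shares, 0 to 1, of the picture: columns of its width, rows of its height, amid what is visible of it).
Readings, each from a call of its own:
- bot.read_time(): time.
- bot.read_joint_positions(): joint angles.
- bot.read_qvel(): joint speeds.
- bot.read_joint_torque(): joint torques, N m.
- bot.read_ee_pos(): TCP position.
- bot.read_eef_rot(): TCP orientation.
- bot.read_ft_force(): force on the tool from outside, world axes, zero at the start.
- bot.read_ft_torque(): the same for the moment, N m.
- bot.read_grip_width(): opening from 0.0 (shut) to 1.0 (fully open).
Only numpy, scipy, OpenCV 4.12 (cv2) and the standard library are available. Lean on these libraries where they do the work, as an engineer would, in place of code of your own. Each camera call takes 0.05 s, during which the arm holds its last target. There are 200 camera calls.

## Working session

There is one attempt and no reset: what is moved stays moved. The work goes in short steps, each a Python script; the robot and the scene stay as the last script left them, time stands still between calls to the robot, and variables do not carry over. Pictures are saved under pics/ and viewed, about 8 in all and at most 12, crops included, and the job is handed in when it is done.

```bash
ls; mkdir -p pics; cat > h.py <<'E'
import numpy as np, cv2
from station import bot, effector, capture, sign_off, nets
def cloud(p):
    z=p["z_map"];h,w=z.shape
    u,v=np.meshgrid(np.arange(w),np.arange(h))
    n=cv2.undistortPoints(np.stack([u,v],-1).reshape(-1,1,2).astype(float),p["K"],np.array(p["dist_coeffs"],float)).reshape(h,w,2)
    P=np.dstack([n*z[...,None],z]); T=np.array(p["world_from_camera"])
    W=P@T[:3,:3].T+T[:3,3]; W[z<=0]=np.nan
    return W
def save(p,name,crop=None,s=1):
    im=p["pixels"][...,::-1]
    if crop: a,b,c,d=crop; im=im[b:d,a:c]
    cv2.imwrite(f"pics/{name}.png",cv2.resize(im,None,fx=s,fy=s,interpolation=cv2.INTER_CUBIC))
E
python3 - <<'E'
from h import *
ps={n:capture(n) for n in("scene","top")}
for n,p in ps.items():
    save(p,n+"0"); W=cloud(p); np.savez(n+"0",W=W,im=p["pixels"])
    print(n,np.round(p["world_from_camera"],3).tolist())
    for k in("awl","rack","block","trigger","moving_jaw","grip_mid","trigger_mid","jaw_pad","bolster_hole"):
        try:
            for r in nets.recognise(p,k)[:3]:
                c=r["xy"];u,v=int(c[0]*560),int(c[1]*420)
                print(k,round(r["score"],2),u,v,np.round(W[v,u],3))
        except Exception as e: print(k,e)
a,b=[cv2.imread(f"pics/{n}0.png") for n in("scene","top")]
print(bot.read_time(),bot.read_eef_rot())
E
```

```text
pics
scene [[-0.769, 0.438, -0.467, 1.071], [0.64, 0.517, -0.569, 0.618], [-0.008, -0.736, -0.677, 0.802], [0.0, 0.0, 0.0, 1.0]]
awl 0.97 282 243 [0.681 0.169 0.146]
awl 0.84 335 249 [0.581 0.247 0.119]
awl 0.56 370 287 [0.565 0.353 0.064]
rack 0.75 340 261 [0.555 0.248 0.055]
rack 0.26 254 189 [ 0.543 -0.126  0.048]
block 0.73 248 202 [ 0.626 -0.041  0.1  ]
trigger 0.65 258 164 [ 0.487 -0.175  0.092]
moving_jaw 0.59 251 193 [ 0.595 -0.069  0.098]
grip_mid 0.78 246 195 [ 0.614 -0.067  0.101]
trigger_mid 0.59 257 166 [ 0.491 -0.176  0.084]
jaw_pad 0.61 252 192 [ 0.593 -0.067  0.102]
top [[-0.02, -0.997, 0.077, 0.511], [-1.0, 0.019, -0.006, 0.034], [0.005, -0.077, -0.997, 1.19], [0.0, 0.0, 0.0, 1.0]]
awl 0.74 232 183 [0.652 0.158 0.178]
awl 0.51 171 228 [0.539 0.361 0.036]
awl 0.48 209 212 [0.578 0.226 0.144]
rack 0.82 220 235 [0.515 0.209 0.057]
block 0.83 337 212 [ 0.577 -0.139  0.05 ]
trigger 0.71 355 240 [ 0.493 -0.181  0.094]
trigger 0.52 186 165 [0.723 0.306 0.074]
moving_jaw 0.63 317 213 [ 0.575 -0.079  0.046]
grip_mid 0.9 336 211 [ 0.58  -0.136  0.049]
trigger_mid 0.74 353 238 [ 0.499 -0.176  0.093]
trigger_mid 0.43 272 276 [0.389 0.059 0.026]
jaw_pad 0.67 315 212 [ 0.575 -0.069  0.097]
1.0 [5.65329429e-01 3.09030380e+00 1.58347928e-05]
```

View pics/scene0.png

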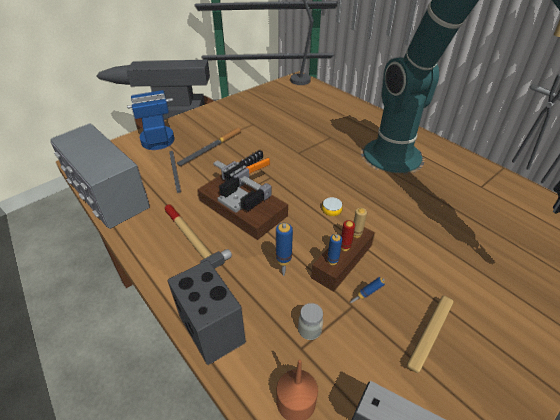

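View pics/top0.png

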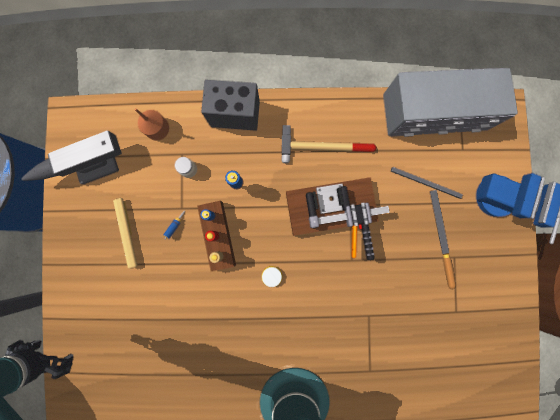

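Both pictures show three blue awls. One stands large and free at scene (284,243) / top (233,179), and its top at 0.178 m means it is oversize. One is in the rack at scene (334,247) / top (208,213), and one lies small on the bench at scene (370,288) / top (173,226). The rack one fits the description. I'll confirm it in a crop and measure the rack and block.

```bash
cat > m.py <<'E'
from h import *
T=np.load("top0.npz");W,im=T["W"],T["im"]; S=np.load("scene0.npz")
def rect(W,x0,x1,y0,y1,z0,z1,nm):
    m=(W[...,0]>x0)&(W[...,0]<x1)&(W[...,1]>y0)&(W[...,1]<y1)&(W[...,2]>z0)&(W[...,2]<z1)
    k,l,st,_=cv2.connectedComponentsWithStats(m.astype(np.uint8)); 
    i=1+np.argmax(st[1:,4]); 
    P=W[l==i][:,:2].astype(np.float32); r=cv2.minAreaRect(P*1000); print(nm,m.sum(),st[i,4],r,np.median(W[m][:,2])); return m
rect(W,.4,.75,-.3,.08,.038,.3,"blockall")
rect(W,.4,.75,-.3,.08,.04,.053,"slab top")
rect(W,.4,.75,.12,.32,.045,.065,"rack top")
for nm,A in(("top",T),("scene",S)):
    X=A["W"];I=A["im"].astype(int);r,g,b=I[...,0],I[...,1],I[...,2]
    blue=(b>r+40)&(b>g+25)
    for n2,m in (("blue",blue),("orange",(r>180)&(g>80)&(g<160)&(b<60))):
        k,l,st,c=cv2.connectedComponentsWithStats(m.astype(np.uint8))
        for i in range(1,k):
            if st[i,4]<12: continue
            P=X[l==i]
            if not(0.3<np.nanmedian(P[:,0])<.75) or abs(np.nanmedian(P[:,1]))>.45: continue
            print(nm,n2,st[i],np.round(c[i]),np.round(np.nanmedian(P,0),3),"z",np.round(np.nanpercentile(P[:,2],[2,98]),3),cv2.minAreaRect((P[np.isfinite(P[:,0])][:,:2]*1000).astype(np.float32)))
# ferrous tops: points at z near tang in rack
m=(W[...,0]>.45)&(W[...,0]<.68)&(W[...,1]>.12)&(W[...,1]<.3)&(W[...,2]>.125)
k,l,st,c=cv2.connectedComponentsWithStats(m.astype(np.uint8))
for i in range(1,k): print("knob",st[i,4],c[i],np.round(W[l==i].mean(0),4),W[l==i][:,2].max())
a=cv2.resize(S["im"][195:305,270:400,::-1],(520,440),interpolation=cv2.INTER_CUBIC)
b=cv2.resize(T["im"][170:270,280:400,::-1],(780,650)[:2],interpolation=cv2.INTER_CUBIC)
cv2.imwrite("pics/rackcrop.png",a);cv2.imwrite("pics/clampcrop.png",cv2.resize(b,(720,600)))
E
python3 m.py
```

```text
blockall 4406 4406 ((545.1361694335938, -145.84201049804688), (240.53790283203125, 286.8590087890625), 8.373265266418457) 0.05913097495994324
slab top 1989 1938 ((595.2935791015625, -124.72084045410156), (135.140869140625, 259.6749572753906), 8.373265266418457) 0.048370627517162035
rack top 1274 1232 ((513.0621337890625, 224.76956176757812), (200.46563720703125, 71.58776092529297), 11.13693618774414) 0.0551251245412947
top blue [225 171  15  15  73] [233. 178.] [0.662 0.155 0.178] z [0.17  0.181] ((666.5376586914062, 157.30294799804688), (37.47007751464844, 35.790443420410156), 43.0323371887207)
top blue [200 210  13  10  43] [207. 215.] [0.57  0.23  0.142] z [0.125 0.145] ((571.5333251953125, 236.27920532226562), (28.522602081298828, 24.8214168548584), 89.13023376464844)
top blue [164 220  15  18 113] [171. 228.] [0.536 0.362 0.034] z [0.022 0.042] ((541.0010375976562, 364.6389465332031), (27.62210464477539, 54.0544548034668), 55.78874588012695)
top orange [352 226   5  32 116] [354. 243.] [ 0.482 -0.177  0.092] z [-0.001  0.098] ((487.7791442871094, -188.73033142089844), (30.470008
[... 760 characters left out ...]
63.89847183227539)
scene orange [247 158  22  12  74] [258. 163.] [ 0.487 -0.176  0.093] z [0.086 0.097] ((485.1929016113281, -176.21881103515625), (12.50543212890625, 80.7469711303711), 89.16783905029297)
scene orange [325 209  12   6  16] [330. 212.] [0.413 0.075 0.014] z [0.009 0.02 ] ((409.51580810546875, 77.88668060302734), (6.943883419036865, 35.177734375), 31.77168846130371)
knob 196 [233.24489796 179.19897959] [0.6627 0.1547 0.1727] 0.1897600399678676
knob 102 [205.78431373 214.37254902] [0.5718 0.2347 0.1425] 0.15145569346558618
knob 97 [210.06185567 235.73195876] [0.5132 0.2232 0.1432] 0.1519734387056879
knob 73 [214.57534247 255.83561644] [0.4584 0.2115 0.1425] 0.14978128967548354
```

View pics/rackcrop.png

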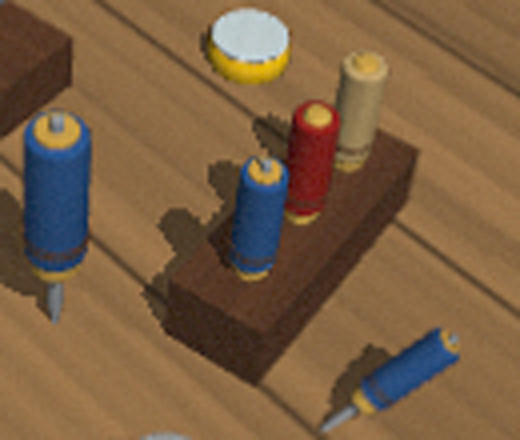

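View pics/clampcrop.png

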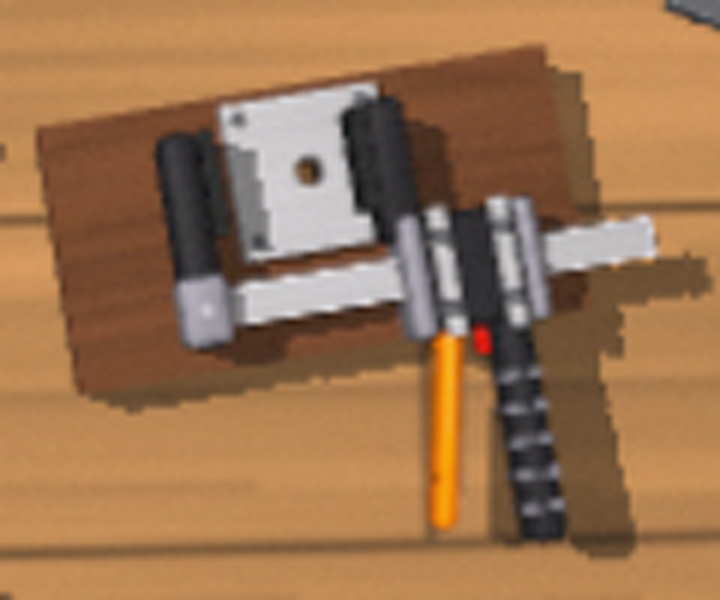

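The crop confirms it. The blue awl at scene (334,247) stands in the rack with a tang stub, handle top at about 0.145 m, the same size as the red and pale ones. The free-standing one is bigger and the lying one smaller. The clamp crop shows the hole at crop (308,170), which is top pixel (331.3,198.3). The moving jaw is at left and back, and the trigger is let go.

Grasp force is fixed at roughly 60 N and could crush the wood, so I'll push the trigger with closed fingers, limiting the force. First I'll fetch the awl.

```bash
cat >> h.py <<'E'
from scipy.spatial.transform import Rotation as R
def down(yaw):  # tool y at angle yaw, tool z down
    y=np.array([np.cos(yaw),np.sin(yaw),0]);z=np.array([0,0,-1.]);x=np.cross(y,z)
    return R.from_matrix(np.stack([x,y,z],1)).as_rotvec()
TH=np.radians(8.37); BX=np.array([np.cos(TH),np.sin(TH)]);BY=np.array([-BX[1],BX[0]])
O=np.array([.5953,-.1247])-.0375*BX
def blk(x,y,z): return np.array([*(O+x*BX+y*BY),z])
E
python3 - <<'E'
from h import *
p=capture("top");s=capture("scene")
def ray(p,u,v,z):
    n=cv2.undistortPoints(np.array([[[u,v]]],float),p["K"],np.array(p["dist_coeffs"],float))[0,0]
    T=np.array(p["world_from_camera"]);d=T[:3,:3]@[*n,1];o=T[:3,3];return o+d*(z-o[2])/d[2]
print("hole ray",ray(p,331.0,197.9,.06),"model",blk(.06,0,.06))
W=cloud(s)
m=(W[...,0]>.4)&(W[...,0]<.75)&(W[...,1]>-.3)&(W[...,1]<.08)&(W[...,2]>.035)&(W[...,2]<.054)
print("slab scene",cv2.minAreaRect((W[m][:,:2]*1000).astype(np.float32)))
m=(W[...,0]>.35)&(W[...,0]<.75)&(W[...,1]>.12)&(W[...,1]<.33)&(W[...,2]>.05)&(W[...,2]<.06)
print("rack scene",cv2.minAreaRect((W[m][:,:2]*1000).astype(np.float32)))
a=np.array([.5131,.2248])+.06*np.array([np.cos(.1944),np.sin(.1944)]);print("awl",a)
for yaw in(101.1,-78.9):
    print(yaw,bot.inverse_kinematics([*a,.10],down(np.radians(yaw))))
for yaw in(8.37,188.37):
    print(yaw,bot.inverse_kinematics(blk(.06,0,.12),down(np.radians(yaw))),bot.inverse_kinematics(blk(-.08,-.02,.065),down(np.radians(yaw))))
E
```

```text
hole ray [ 0.61816356 -0.1206595   0.06      ] model [ 0.61756035 -0.12142479  0.06      ]
slab scene ((594.85693359375, -125.56338500976562), (138.83192443847656, 265.42962646484375), 8.382558822631836)
rack scene ((585.2286987304688, 244.6909942626953), (355.4804992675781, 83.61067962646484), 14.956907272338867)
awl [0.57196983 0.23639067]
101.1 [-0.46925257  0.56942127  0.03109138  1.77898582 -0.02351374  0.79354327
  1.33795561]
-78.9 [-0.85942157  0.6248479   0.56564839  1.8065271  -0.43580687  0.83709248
 -1.45872719]
8.37 [-0.31042129  0.62577394  0.62738802  1.77252985 -0.45711248  0.89314422
  0.66612783] [-0.37367419  0.60762464  0.80692092  2.10033903 -0.68074676  0.71429943
  1.03016678]
188.37 [-0.66849887  1.0272175   1.33616644  1.79309639 -1.06539277  1.25759375
 -2.01807536] [-0.66053253  1.00609359  1.33658902  2.11337462 -1.16084855  1.11049649
 -1.70823891]
```

```bash
python3 - <<'E'
from h import *
a=[.572,.2362]; o=down(np.radians(101.1))
bot.movep([*a,.25],o)
print(bot.move_linear([*a,.102],rate=.12,f_stop=8))
f0=bot.read_ft_force()
effector.grasp(); print(bot.read_grip_width(),f0,bot.read_ft_force(),bot.read_ee_pos())
print(bot.move_linear([*a,.30],rate=.15))
print(bot.read_grip_width(),bot.read_ft_force(),bot.read_time())
o=down(TH)
bot.movep(blk(.06,0,.30),o)
p=capture("scene");save(p,"held",(180,60,380,260),3)
print(bot.read_time(),bot.read_ee_pos())
E
```

```text
False
0.33773861288201457 [-0.13725489  0.51782701  0.23822657] [-0.22887161  0.50450143  2.96994923] [0.57220319 0.23645598 0.10240788]
False
0.33179291177944764 [-0.0194157   0.44868216 -2.05854885] 6.3417
7.7417 [ 0.61795587 -0.1192536   0.29966941]
```

View pics/held.png

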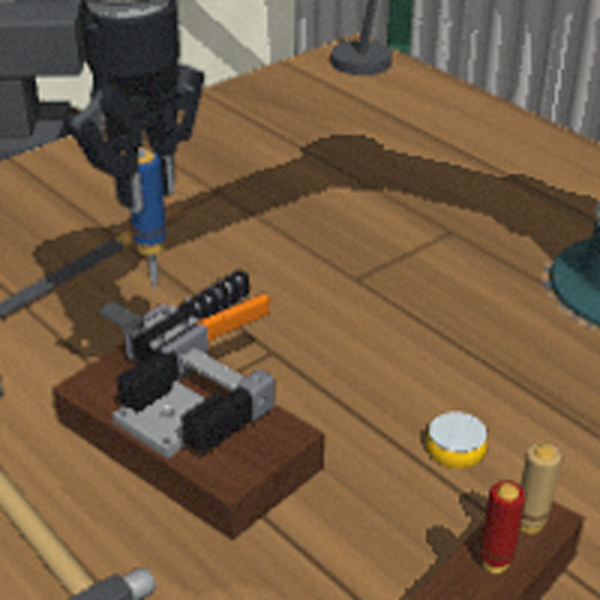

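The awl is held about vertically above the plate, with the spike tip at crop (153,285). I'll fit a cylinder to the handle for its offset and tilt.

```bash
cat > fit.py <<'E'
from h import *
from scipy.optimize import least_squares
def fit(n=3):
    P=[]
    for c in ("scene","top"):
        p=capture(c);W=cloud(p);I=p["pixels"].astype(int)
        m=(I[...,2]>I[...,0]+40)&(I[...,2]>I[...,1]+25)
        t=bot.read_ee_pos(); m&=np.linalg.norm(W[...,:2]-t[:2],axis=-1)<.05
        m=cv2.erode(m.astype(np.uint8),np.ones((2,2)))>0
        if c=="scene": P=W[m]
        print(c,m.sum())
    zc=np.median(P[:,2])
    def res(q):
        c=q[:2]+np.outer(P[:,2]-zc,q[2:]); return np.linalg.norm(P[:,:2]-c,axis=1)-.015
    t=bot.read_ee_pos()
    r=least_squares(res,[t[0],t[1],0,0],loss="soft_l1",f_scale=.002)
    print("axis xy at zc",r.x[:2],"slope",r.x[2:],"zc",zc,"zr",np.percentile(P[:,2],[2,98]),"rms",np.sqrt(np.mean(res(r.x)**2)),"tcp",t)
    print("at tcp-.045:",r.x[:2]+(t[2]-.045-zc)*r.x[2:])
    return r.x,zc
if __name__=="__main__": fit(); print(bot.read_time())
E
python3 fit.py
```

```text
scene 121
top 1
axis xy at zc [ 0.61684199 -0.12159183] slope [ 0.01225319 -0.00284404] zc 0.3088296594400667 zr [0.27911954 0.33828606] rms 0.0013682675188250407 tcp [ 0.6178847  -0.11965431  0.29978844]
at tcp-.045: [ 0.61617981 -0.12143813]
7.8417
```

```bash
python3 - <<'E'
from h import *
t=blk(.061,0,.30)
t[2]=.175; print(bot.move_linear(t,rate=.15)); 
t[2]=.10; hit=bot.move_linear(t,rate=.03,f_stop=6)
print(hit,bot.read_ee_pos(),bot.read_ft_force(),bot.read_time())
p=capture("scene");save(p,"ins",(200,110,330,240),4)
E
```

```text
False
True [ 0.618584   -0.12125947  0.10737884] [-0.18738074  0.10329414  4.47965729] 10.8083
```

View pics/ins.png

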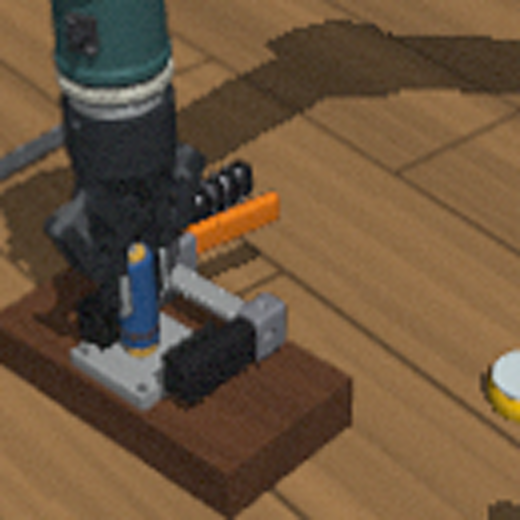

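Insertion made contact at exactly the predicted height (TCP 0.1074), and the ferrule is on the plate at crop (140,345). Now I'll release, rise, and do the first trial pump with force readings.

```bash
python3 - <<'E'
from h import *
effector.gripper_open(); bot.pause(.2)
t=blk(.061,0,.25); bot.move_linear(t,rate=.15)
import fit
fit.fit()
effector.grasp()
o=down(TH)
bot.movep(blk(-.08,-.005,.2),o)
bot.move_linear(blk(-.08,-.005,.067),rate=.15); bot.pause(.3)
f0=bot.read_ft_force(); print("f0",f0,bot.read_ee_pos(),bot.read_grip_width())
print(bot.move_linear(blk(-.08,-.030,.067),rate=.05,f_stop=18))
def rep():
    e=bot.read_ee_pos();d=e[:2]-O;print("blk",np.round([d@BX,d@BY,e[2]],4),"F y",round((bot.read_ft_force()-f0)[:2]@BY,2),bot.read_time())
rep()
for y in(-.034,-.038,-.042):
    print(bot.move_linear(blk(-.08,y,.067),rate=.04,f_stop=18)); rep()
p=capture("scene");save(p,"push",(200,110,330,240),4)
E
```

```text
scene 137
top 26
axis xy at zc [ 0.61675159 -0.12420537] slope [0.00273001 0.00025166] zc 0.11730989595659336 zr [0.08742587 0.14582447] rms 0.0013481047819795821 tcp [ 0.61792653 -0.12111552  0.24874883]
at tcp-.045: [ 0.61698757 -0.12418362]
f0 [-0.79391255  0.61350766  0.53687672] [ 0.48018157 -0.14672842  0.06756891] -2.693969623327994e-05
False
blk [-0.0811 -0.0293  0.0667] F y 3.57 16.2583
False
blk [-0.0814 -0.0328  0.0665] F y 5.2 16.5083
False
blk [-0.0817 -0.0365  0.0664] F y 5.03 16.7583
False
blk [-0.0818 -0.0393  0.0663] F y 8.39 17.0083
```

View pics/push.png

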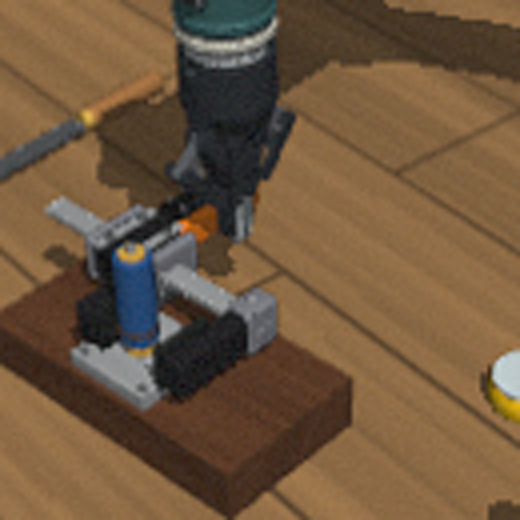

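The awl stands upright, about 3 mm off the hole's centre towards the fixed jaw. The jaw has fed on the first stroke with only about 8 N. I'll keep pumping with force-limited strokes.

```bash
cat > pump.py <<'E'
from h import *
f0=np.array([-0.794,.614,.537])
def rep(s=""):
    e=bot.read_ee_pos();d=e[:2]-O;F=(bot.read_ft_force()-f0)[:2]@BY
    print(s,"blk",np.round([d@BX,d@BY,e[2]],4),"F",round(F,2),round(bot.read_time(),2));return d@BY,F
E
python3 - <<'E'
from pump import *
for k in range(5):
    bot.move_linear(blk(-.08,-.012,.067),rate=.12); bot.pause(.15); rep("back")
    h=bot.move_linear(blk(-.08,-.046,.067),rate=.06,f_stop=18); y,F=rep(f"push {h}")
    if y>-.036 and F>12: break
p=capture("scene");save(p,"p2",(200,110,330,240),4)
E
```

```text
back blk [-0.0799 -0.0133  0.0672] F -0.73 17.61
push True blk [-0.0822 -0.0383  0.0661] F 2.47 18.13
back blk [-0.0802 -0.0132  0.0671] F -0.46 18.65
push True blk [-0.0822 -0.0381  0.0661] F 3.36 19.17
back blk [-0.0801 -0.0132  0.0671] F -0.98 19.68
push True blk [-0.082  -0.0329  0.0662] F 6.05 20.17
back blk [-0.0802 -0.0132  0.067 ] F -1.29 20.66
push True blk [-0.0809 -0.0242  0.0665] F 7.66 21.06
back blk [-0.0802 -0.0131  0.067 ] F -0.52 21.48
push True blk [-0.0809 -0.024   0.0665] F 7.52 21.88
```

View pics/p2.png

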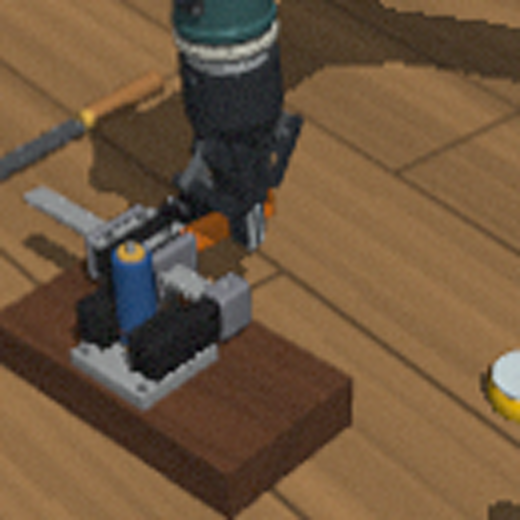

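The jaw pad is on the handle: the trigger now stops at -24 mm instead of -38 mm. After the stop the force relaxes to about 7.5 N, so I'll build it up slowly to a steady 20 N or so.

```bash
python3 - <<'E'
from pump import *
y=-.026
for k in range(14):
    bot.move_linear(blk(-.08,y,.067),rate=.01); bot.pause(.25); _,F=rep(f"cmd {y:.3f}")
    if F>18.5: break
    y-=.002 if F<14 else .001
bot.pause(1);rep("hold")
E
```

```text
cmd -0.026 blk [-0.0809 -0.0239  0.0667] F 7.09 22.54
cmd -0.028 blk [-0.081  -0.0243  0.0666] F 10.52 23.14
cmd -0.030 blk [-0.0811 -0.0248  0.0666] F 13.73 23.74
cmd -0.032 blk [-0.0812 -0.0253  0.0666] F 16.94 24.34
cmd -0.033 blk [-0.0813 -0.0255  0.0665] F 19.41 24.84
hold blk [-0.0813 -0.0255  0.0665] F 19.4 25.84
```

```bash
python3 - <<'E'
from pump import *
import fit
p=capture("scene");save(p,"fin",(200,110,330,240),4)
class B:  # measure around the hole instead of the TCP
    def read_ee_pos(s): return blk(.06,0,.105)
fit.bot=B(); fit.fit(); print("hole",blk(.06,0,0)); rep()
E
```

```text
scene 120
top 21
axis xy at zc [ 0.61664033 -0.12455146] slope [0.00090445 0.01227907] zc 0.12049413988882013 zr [0.09342451 0.14704883] rms 0.0014659969750614578 tcp [ 0.61756035 -0.12142479  0.105     ]
at tcp-.045: [ 0.61658561 -0.12529427]
hole [ 0.61756035 -0.12142479  0.        ]
 blk [-0.0813 -0.0255  0.0665] F 19.28 25.99
```

View pics/fin.png

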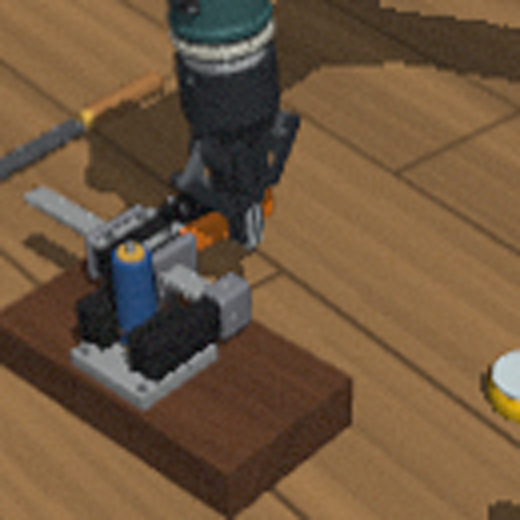

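The awl is upright between both pads and the push holds steady at 19 N, so I'm handing in.

```bash
python3 -c "
from pump import *
rep('before'); sign_off()"
```

```text
before blk [-0.0813 -0.0255  0.0665] F 19.28 25.99
the job is handed in; nothing more can be done
```

The blue awl is standing in the bolster hole with the clamp jaw pressing its handle. I handed the job in at 26.0 s with the trigger still squeezed; no verdict is reported.

**What I did:** I took the blue awl from the rack and lowered it into the hole until the ferrule touched at the height I expected. I then let go and checked that it stood upright. The gripper's fixed force (about 60 N) could have crushed the handle, so I did not grasp the trigger. I pushed it against its spring with the closed fingers, limiting the force, and pumped until it stopped early with the jaw on the handle. Then I raised the push slowly and held it there.

**Last checks:**
- **Push on the trigger:** steady at 19.3 N for over a second, which should give about 24 N on the handle. That figure comes from your force numbers; the jaw force itself was not measured.
- **Awl:** tilt about 0.012 rad. Its axis measured 3 to 4 mm off the hole's centre, towards the fixed jaw. About 2.5 mm was expected, and the camera is good to about 2 mm, so this is inside the 6 mm limit but less well centred than planned.
- **Ferrule height:** not measured again after clamping. The handle's top read 1 mm higher than before, within the cameras' accuracy.
- **Other things on the bench:** none was touched knowingly, but I did not measure their positions again at the end.

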